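# Check the jig corner with a square

## Robot

A 6-joint arm with a two-finger parallel gripper is mounted at the origin on the work surface. World frame = base frame: x ahead of the robot, y to its left, z up, the work surface at z = 0. Lengths are in m, angles in rad, forces in N, time in s.
With the tool pointing down it reaches from about 0.325 to 0.85 m from the base axis. Payload 4.4 kg.
Tool frame: the origin (TCP) lies at the very end of the fingers, on their centre line; the grasp point (between the pads) lies 19 mm behind it (env.pinch_z is the distance from the TCP to the grasp point, in m); z points along the fingers, x is the direction in which the jaws open and shut, and the axes are right-handed (so a half turn about z gives the same grasp; the last joint's range is limited). The gripper opens to 94 mm and grips with 3 to 60 N. Pads are 16 mm wide; open, the fingers measure 119 mm over their backs; the gripper's body (75 mm by 177 mm) begins 78 mm behind the grasp point.
Start: joints at [-1.421, 0.207, 1.542, -0, 1.393, -0.15], TCP at [0.17, -0.549, 0.205] pointing down, gripper open.
Joint ranges: [-2.73, 2.73], [-0.86, 2.22], [0.23, 2.46], [-1.11, 4.25], [0.08, 2.63], [-2.82, 2.82]. Speed limits (rad/s): [2.79, 2.79, 3.14, 3.14, 3.14, 3.14].

## Interface

Orientations are given as [roll, pitch, yaw] about the fixed x, y, z axes, in that order (R = Rz(yaw) Ry(pitch) Rx(roll)).
In Python, from rig import env, get_image, hand_in, nets gives the robot as it stands.
- The arm moves only by the tool arm_command, never from a script. Its argument "plan" is a list that holds one entry, the list of rows, each a list of 7 numbers: the opening in per cent of the stroke, from 0 (shut) to 100 (fully open), then the shift along the world's x, y, z in cm, then the turn, a rotation vector about the world's x, y, z in rad. In form: [[[claw, dx, dy, dz, ax, ay, az], ...]]. A call has 1 to 20 rows; each row is the pose to reach, as a shift and turn from the pose measured when the call began; what a row does not reach only later rows make up. A row lasts 1/12 s, in which the tool goes at most 41.7 mm and 7.16 degrees, less where a joint would pass 70% of its speed; a pose out of reach is approached as far as the arm can. A call with a gripper value outside its range is refused whole. The fingers move at their own pace and stop on an object; "newtons" is the grip in N (left out, the last holds). Time passes only in rows, so rows that repeat a pose let the fingers close. It gives the time, the measured TCP pose, the force and the opening at its end, in the units of the state.
- env.read_state(): the state, without advancing time (a new reading comes with each control period).
- get_image(name): name is "scene" or "side" or "wrist"; returns a dict with "color" (420x560x3 uint8, blue, green, red), "intrinsics" (3x3 intrinsics, pixels), "world_from_camera" (4x4, takes a point from camera to world coordinates); the wrist camera has in their place "tool_from_camera" (4x4, takes a point from camera to tool coordinates, whose origin is the TCP and whose axes are the tool frame's). Camera axes: x right, y up, looking along -z (the intrinsics and any distortion apply to the point x, -y, -z); pixel columns grow to the right and rows downward; lengths in m; the calibration is good to about 2 mm. A picture is of the moment at which its call begins: read the wrist's pose just before it. There is no depth.
- hand_in(): hands the job in, once; it reports no verdict.
Trained networks look in a picture, given as the dict that the camera call returned (one of the last four; its "shot" number tells which), for a name from the list of things; names that differ only in an ending like _2 or _b are one class to them, and where a whole thing is asked for, a point or a joint stands for the part that bears it (a point fixed in the world has none). Each returns a list of dicts, best first, with "conf" (0 to 1); they miss things now and then, are a little off and sometimes report something else, mostly with a low value. They report only what shows in the picture. A call takes as long as a camera call. They do not tell look-alikes from the thing itself.
- nets.masks_of(picture, name): "mask" (420x560 bool, what is visible of it) and "centre" ([row, column] in pixels, amid what is visible of it).
The state is a dict: "clock": time; "joint_positions": joint angles; "qvel": joint speeds; "effort": joint torques, N m; "position": TCP position; "eef_rot": TCP orientation; "ft_force": force on the tool from outside, world axes, zero at the start; "moment": the same for the moment, N m; "width": finger opening in m.
Only numpy, scipy, OpenCV 4.12 (cv2) and the standard library are available. Lean on these libraries where they do the work, as an engineer would, in place of code of your own. Each camera call takes 0.05 s, during which the arm holds its last target. There are 200 camera calls.

## Task

Pick up the steel square from its grey pad and check the corner on the jig plate: lay the outside of its long leg flush on the face of the rail, then slide it along the rail until its short leg meets the pad of the end stop, and hold it flush on both with light, steady pressure (about 8 N on each) for at least one second; never press harder than 25 N. Then set the square down flat on its grey pad before you let go of it, and leave the other things where they are.

Things in the scene. Friction and masses are not known exactly. Their poses are not given: they have to be found in the camera images.
- square_grip (a point): Centre of the handle of the loose L-shaped steel square, 42 mm above the square's underside. The handle is an upright black plastic rib standing on the long leg, 14 mm thick (x), 52 mm long (y), from 16 to 62 mm above the underside: pinch it from above across its 14 mm. x, y lie along the legs, z is up.
- square_heel (a point): Outer corner of the square, where its two outside faces meet, 8 mm above the underside; at x +8, y +55 mm from the handle's centre. Same axes as square_grip.
- square_mid (a point): Middle of the square's outline on its underside, 27 mm towards -x from below the handle's centre. Same axes as square_grip.
- square: The whole loose square, 0.2 to 0.5 kg; origin on the underside below the handle's centre, axes as square_grip. Legs are steel bars 16 mm wide, 16 mm high, lying flat. The long one lies under the handle along y, from -55 to +55 mm; the short one leaves its +y end towards -x, out to x -62 mm. Outside faces: long leg's at x +8 mm, short leg's at y +55 mm.
- jig: The jig's fixed aluminium plate, 260 (x) x 280 (y) x 25 mm thick, on the bench; origin at the centre of its underside, flat top 25 mm above the bench. Carries the rail, the end stop and two upright steel guide pins (22 mm thick, tops 95 mm above the bench) at x +105, y -115 and +115 mm. Plate, rail and pad are oiled and slippery. The cream sheet let into the top is only decoration.
- rail: Fixed, oiled smooth steel rail on the plate, 210 mm long (y from -105 to +105 mm), 22 mm wide, 16 mm high. Origin at the middle of the lower edge of its working face, at plate-top height; the face is the plane x = 0 of this frame and looks to -x, towards the robot; the rail's body is on the +x side. Axes parallel to the jig's; z up.
- stop: Fixed end stop at the rail's +y end, a dark steel block 75 (x) x 28 (y) x 18 mm high, square to the rail, with a steel pad standing out of its front (see stop_front). Origin at the middle of the lower edge of the block's front, which looks to -y (x -38.5, y +85 mm in the rail's frame). Axes parallel to the rail's.
- pad: Fixed grey felt-faced pad, 180 (x) x 200 (y) x 6 mm thick, on which the square lies at the start and must lie at the end; origin at the centre of its underside on the bench.
- bush: Bystander: loose steel bush (ring, 38 mm across, 30 mm high) standing on the jig plate behind the rail; origin under its centre.
- driver: Bystander: loose screwdriver, 200 mm long, lying on the bench; its blade points away from the robot.
- jar: Bystander: white plastic jar, 64 mm across, 75 mm high, on the bench; origin under its centre.
- stop_front (a point): Middle of the stop block's front, 8 mm above the plate; axes as the rail's. Here a steel pad, 60 mm wide (x -30 to +30 mm), 15.7 mm high, stands out towards -y by 4 to 28 mm, set by a screw, different each time and not reported: see or feel it. Its flat face looks to -y, square to the rail, and does not give when pressed. Rail face and pad face form the corner to check.
- square_toe (a point): Far end of the long leg's outside face, 8 mm above the underside; at x +8, y -55 mm from the handle's centre. Same axes as square_grip.
There are look-alikes about, which are no part of the job. What is shaped like the square but turquoise is not meant.

How it is judged:
On the way, in this order (a step that is already met when the one before it is completed fails the run):
1. the held square's long leg is pressed along the rail (over 2 N, both ends within 3 mm of the face), not yet on the stop (contact force between square and rail above 2 N and contact force between square and stop below 1 N and contact force between the fingers and square above 1 N and x of square_heel in the frame of rail between -0.003 and 0.003 m and x of square_toe in the frame of rail between -0.003 and 0.003 m), for 0.2 s.
2. the held square is pressed on rail and stop at once, over 3 N on each, no gap over 1.5 mm at either end of the long leg, upright within 0.07 rad, its underside less than 12 mm above the plate, for 1 s (contact force between square and rail above 3 N and contact force between square and stop above 3 N and contact force between the fingers and square above 1 N and angle between square's own z axis and vertical below 0.07 rad and z of square in the frame of rail below 0.012 m and y of square_heel in the frame of rail between 0.053 and 0.085 m and x of square_heel in the frame of rail between -0.0015 and 0.0015 m and x of square_toe in the frame of rail between -0.0015 and 0.0015 m), for 1 s.
3. the square is set down on the grey pad while still held (horizontal distance between square_mid and pad below 0.06 m and z of square in the frame of pad below 0.011 m and contact force between the fingers and square above 1 N), for 0.05 s.
At the end, for the whole second after the job is handed in: The square lies flat (within 0.04 rad) and at rest on its grey pad, the middle of its outline within 60 mm of the pad's centre, released (horizontal distance between square_mid and pad below 0.06 m and z of square in the frame of pad between 0.004 and 0.009 m and angle between square's own z axis and vertical below 0.04 rad and linear speed of square below 0.01 m/s and contact force between square and the fingers below 0.1 N); the robot touches nothing.
It fails at once if the square is pressed on the rail with more than 25 N (contact force between square and rail above 25 N).
It fails at once if the square is pressed on the stop with more than 25 N (contact force between square and stop above 25 N).
It fails at once if a bystander is moved by more than 20 mm (distance of any of bush, driver, jar from where it was at the start of the episode above 0.02 m).
It also fails if it takes over 67 s, if anything falls off the work surface, if the arm or the gripper's body presses on something with over 40 N, if the wrist force passes 120 N, or if a joint passes its speed limit or range.

## Working session

There is one attempt and no reset: what is moved stays moved. The work goes in short steps, Python scripts to look and compute and a tool call to move; the robot and the scene stay as the last step left them, time stands still between calls to the robot, and variables do not carry over. Pictures are saved under pics/ and viewed, about 8 in all and at most 12, crops included, and the job is handed in when it is done.

Besides the shell and the picture viewer there is one more tool, called after "Emit:" as name(argument=value, ...), one argument or row to a line, values as JSON. arm_command: Moves the arm, as the interface text tells. Its arguments: {"type":"object","properties":{"plan":{"type":"array","items":{"type":"array","items":{"type":"array","items":{"type":"number"}}}},"newtons":{"type":"number"}},"required":["plan"]}

```bash
mkdir -p pics; ls; python3 - <<'E'
from rig import env,get_image,nets
import cv2,numpy as np
s=env.read_state();print({k:np.round(v,3) for k,v in s.items()},env.pinch_z)
a=get_image("scene");b=get_image("side")
np.savez('v1.npz',sK=a['intrinsics'],sT=a['world_from_camera'],dK=b['intrinsics'],dT=b['world_from_camera'])
print(a.keys())
for p,n in((a,'scene'),(b,'side')):
    cv2.imwrite(f'pics/{n}1.png',p['color'])
    print(n,p['intrinsics'].tolist(),np.round(p['world_from_camera'],4).tolist())
    for t in('square','jig','rail','stop','pad','bush','driver','jar'):
        print(t,[(round(float(r['conf']),2),np.round(r['centre']).tolist(),int(r['mask'].sum())) for r in nets.masks_of(p,t)][:3])
E
```

```text
pics
{'clock': np.float64(0.0), 'joint_positions': array([-1.421,  0.207,  1.543, -0.   ,  1.394, -0.151]), 'qvel': array([ 0.001,  0.001,  0.   ,  0.001, -0.   , -0.003]), 'effort': array([ 0.0000e+00, -3.7088e+01, -2.8142e+01,  7.0000e-02,  3.6000e-02,
       -0.0000e+00]), 'position': array([ 0.17 , -0.549,  0.204]), 'eef_rot': array([-3.141e+00,  2.000e-03, -1.271e+00]), 'ft_force': array([0.534, 0.612, 0.019]), 'moment': array([-0.035,  0.039,  0.071]), 'width': np.float64(0.094)} 0.0188
dict_keys(['color', 'intrinsics', 'world_from_camera', 'shot'])
scene [[416.60475732442217, 0.0, 281.16471279787464], [0.0, 416.60475732442217, 216.10759853507165], [0.0, 0.0, 1.0]] [[0.8122, -0.4992, 0.302, 0.8457], [0.5833, 0.6822, -0.4409, -0.4936], [0.0141, 0.5343, 0.8452, 0.8446], [0.0, 0.0, 0.0, 1.0]]
square [(0.93, [280.0, 214.0], 951), (0.73, [375.0, 161.0], 1106), (0.71, [318.0, 301.0], 954)]
jig [(0.82, [135.0, 342.0], 7693)]
rail [(0.72, [135.0, 357.0], 633)]
stop [(0.62, [104.0, 358.0], 459)]
pad [(0.7, [284.0, 222.0], 6311), (0.41, [132.0, 384.0], 232)]
bush [(0.75, [131.0, 384.0], 285)]
driver [(0.69, [170.0, 244.0], 386)]
jar [(0.66, [212.0, 325.0], 892)]
side [[436.3380972196867, 0.0, 275.54857599610654], [0.0, 436.3380972196867, 215.08460515953556], [0.0, 0.0, 1.0]] [[-1.0, 0.0053, -0.0062, 0.5653], [-0.0081, -0.6523, 0.7579, 0.7129], [-0.0, 0.758, 0.6523, 0.7326], [0.0, 0.0, 0.0, 1.0]]
square [(0.94, [182.0, 292.0], 336), (0.63, [139.0, 275.0], 478), (0.56, [188.0, 217.0], 671)]
jig [(0.64, [355.0, 303.0], 18490), (0.58, [185.0, 293.0], 304)]
rail [(0.6, [352.0, 280.0], 1425)]
stop [(0.69, [392.0, 312.0], 1437)]
pad [(0.79, [195.0, 292.0], 2441)]
bush [(0.77, [360.0, 242.0], 425)]
driver [(0.63, [248.0, 349.0], 578)]
jar [(0.81, [245.0, 253.0], 945), (0.5, [393.0, 314.0], 1491), (0.36, [193.0, 294.0], 2522)]
```

View pics/scene1.png

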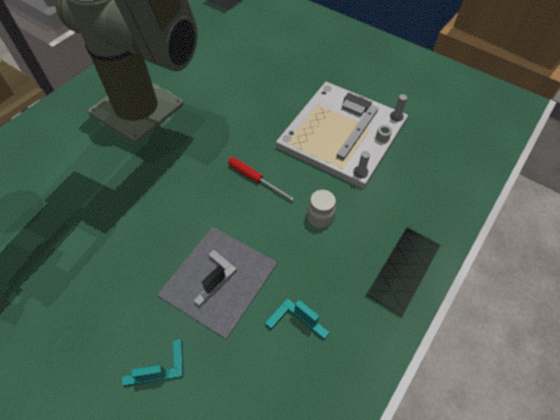

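View pics/side1.png

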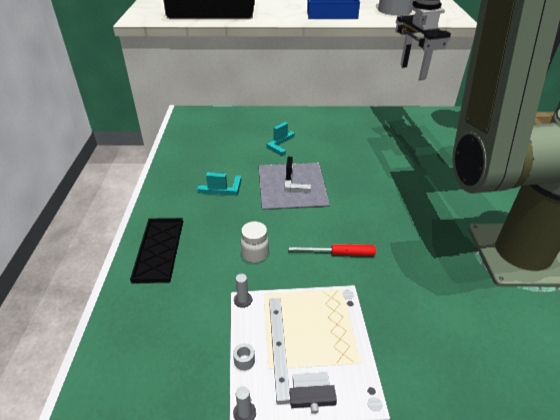

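The grey square lies on the pad at about (280,214) in scene and (182,292) in side. The turquoise look-alikes are elsewhere. The jig is upper right in scene, with the stop at (104,358). Next I fit poses by matching model silhouettes to the masks.

```bash
cat > h.py <<'E'
import numpy as np,cv2
from scipy.optimize import minimize
from scipy.spatial.transform import Rotation as R
def box(x0,x1,y0,y1,z0,z1):
    return np.array([[x,y,z] for x in(x0,x1) for y in(y0,y1) for z in(z0,z1)])/1e3
def cyl(x,y,r,z0,z1):
    a=np.linspace(0,2*np.pi,16,endpoint=False)
    return np.array([[x+r*np.cos(t),y+r*np.sin(t),z] for t in a for z in(z0,z1)])/1e3
SQ=[box(-8,8,-55,55,0,16),box(-62,8,39,55,0,16),box(-7,7,-26,26,16,62)]
JIG=[box(-130,130,-140,140,0,25),cyl(105,-115,11,25,95),cyl(105,115,11,25,95)]
PAD=[box(-90,90,-100,100,0,6)]
def proj(P,K,T):
    c=(P-T[:3,3])@T[:3,:3]; c=c*[1,-1,-1]; u=c@K.T; return u[:,:2]/u[:,2:]
def world(p,q): # q=x,y,yaw,z
    return R.from_euler('z',q[2]).apply(p)+[q[0],q[1],q[3]]
def sil(parts,q,K,T,shape=(420,560),S=4):
    m=np.zeros((shape[0]*S,shape[1]*S),np.uint8)
    for p in parts:
        h=cv2.convexHull((((proj(world(p,q),K,T)+.5)*S)*16).astype(np.int32))
        cv2.fillConvexPoly(m,h,255,shift=4)
    return cv2.resize(m,shape[::-1],interpolation=cv2.INTER_AREA)/255.
def fit(parts,views,q0,z):
    def cost(v):
        c=0
        for K,T,m in views:
            s=sil(parts,(*v,z),K,T); c+=1-np.minimum(s,m).sum()/np.maximum(s,m).sum()
        return c/len(views)
    sx=np.array([q0]+[np.add(q0,d) for d in([.02,0,0],[0,.02,0],[0,0,.15])])
    r=minimize(cost,q0,method='Nelder-Mead',options=dict(initial_simplex=sx,xatol=1e-4,fatol=1e-5,maxiter=250))
    return r.x,r.fun
def ray(uv,K,T,z):
    d=np.linalg.inv(K)@[uv[0],uv[1],1]; d=T[:3,:3]@(d*[1,-1,-1]); o=T[:3,3]
    return o+d*(z-o[2])/d[2]
E
cat > f1.py <<'E'
from h import *
from rig import get_image,nets
a=get_image("scene");b=get_image("side")
V={}
for n,parts,z in(('square',SQ,.006),('jig',JIG,0),('pad',PAD,0)):
    vs=[]
    for p in(a,b):
        r=nets.masks_of(p,n)
        if n=='square':
            hsv=cv2.cvtColor(p['color'],cv2.COLOR_BGR2HSV)
            r=[k for k in r if not (np.median(hsv[...,1][k['mask']])>120)] 
        if r: vs.append((p['intrinsics'],p['world_from_camera'],r[0]['mask'].astype(float)))
    if n=='pad': vs=[(K,T,m) for K,T,m in vs]
    K,T,m=vs[0]; rr,cc=np.nonzero(m); q=ray((cc.mean(),rr.mean()),K,T,z)
    best=[fit(parts,vs,[q[0],q[1],y],z) for y in (np.arange(-3,3.2,.75) if n=='square' else [-.6,-.3,0,.3,.6])]
    best.sort(key=lambda t:t[1])
    print(n,len(vs),[(np.round(x,4).tolist(),round(f,3)) for x,f in best[:3]])
    for K,T,m in vs: print('  single',fit(parts,[(K,T,m)],best[0][0],z))
for n in('bush','driver','jar'):
    for p in(a,b):
        r=nets.masks_of(p,n)[0];c=r['centre'];print(n,ray((c[1],c[0]),p['intrinsics'],p['world_from_camera'],.03).round(3))
E
python3 f1.py
```

```text
square 2 [([0.5374, -0.2838, -0.0762], np.float64(0.087)), ([0.5375, -0.2845, -0.0772], np.float64(0.089)), ([0.5376, -0.2847, -0.0841], np.float64(0.089))]
  single (array([ 0.53779744, -0.28412272, -0.08909768]), np.float64(0.06115541183339668))
  single (array([ 0.53740455, -0.28572624, -0.07150773]), np.float64(0.096728280259612))
jig 2 [([0.5239, 0.2643, 0.0741], np.float64(0.049)), ([0.5238, 0.2644, 0.0746], np.float64(0.049)), ([0.5239, 0.2642, 0.0742], np.float64(0.049))]
  single (array([0.52385508, 0.26421955, 0.07367314]), np.float64(0.05726391337374093))
  single (array([0.52398111, 0.26468644, 0.07657374]), np.float64(0.04090118509624152))
pad 2 [([0.5287, -0.2667, 0.0748], np.float64(0.165)), ([0.5286, -0.2669, 0.069], np.float64(0.165)), ([0.5285, -0.2669, 0.0742], np.float64(0.165))]
  single (array([ 0.52871404, -0.26667214,  0.07486716]), np.float64(0.16606934801971984))
  single (array([ 0.52896894, -0.2670586 ,  0.07591409]), np.float64(0.16299392553476788))
bush [ 0.533 -0.275  0.03 ]
bush [0.626 0.285 0.03 ]
driver [ 0.406 -0.012  0.03 ]
driver [ 0.626 -0.006  0.03 ]
jar [0.621 0.003 0.03 ]
jar [ 0.625 -0.004  0.03 ]
```

Emit:
arm_command(
  plan=[
    [[60,9,6.5,0,0,0,0.3],[60,18,13,0,0,0,0.6],[60,27,20,0,0,0,0.9],[60,36.8,26.4,0,0,0,1.19],[60,36.8,26.4,0,0,0,1.19],[60,36.8,26.4,0,0,0,1.19],[60,36.8,26.4,0,0,0,1.19],[60,36.8,26.4,0,0,0,1.19],[60,36.8,26.4,0,0,0,1.19],[60,36.8,26.4,0,0,0,1.19],[60,36.8,26.4,0,0,0,1.19],[60,36.8,26.4,0,0,0,1.19],[60,36.8,26.4,0,0,0,1.19],[60,36.8,26.4,0,0,0,1.19],[60,36.8,26.4,0,0,0,1.19],[60,36.8,26.4,0,0,0,1.19]],
  ],
  newtons=30,
)

```text
clock: 2.93
position: [0.5367, -0.2865, 0.2055]
eef_rot: [3.141, 0.0, -0.083]
ft_force: [0.1, -0.5, -0.6]
width: 0.0564
```

```bash
cat >> h.py <<'E'
def wristT(s,p):
    T=np.eye(4);T[:3,:3]=R.from_euler('xyz',s['eef_rot']).as_matrix();T[:3,3]=s['position'];return T@p['tool_from_camera']
E
python3 - <<'E'
from h import *
from rig import env,get_image,nets
s=env.read_state();p=get_image("wrist")
T=wristT(s,p);K=p['intrinsics'];print(s['position'],s['eef_rot'],s['clock'],s['ft_force'],T[:3,3],K[0,0])
im=p['color'].copy()
rs=nets.masks_of(p,'square')
for r in rs: print(r['conf'],r['centre'],r['mask'].sum())
if rs:
    print(fit(SQ,[(K,T,rs[0]['mask'].astype(float))],[.5377,-.2848,-.08],.006))
q=[.5377,-.2848,-.08,.006]
for b in SQ: cv2.polylines(im,[cv2.convexHull(proj(world(b,q),K,T).astype(np.int32))],1,(0,0,255))
cv2.imwrite('pics/w1.png',im)
E
```

```text
[ 0.53666129 -0.28653081  0.20546159] [ 3.14145738e+00  3.53394057e-04 -8.32693628e-02] 2.9333 [ 0.12348531 -0.46192593 -0.61033461] [ 0.54221178 -0.21293992  0.38534638] 318.4304078200116
0.9 [131.0, 418.1] 2351
0.8 [162.9, 278.8] 2079
0.57 [351.8, 314.1] 1772
(array([ 0.5377, -0.2848, -0.08  ]), np.float64(1.0))
```

View pics/w1.png

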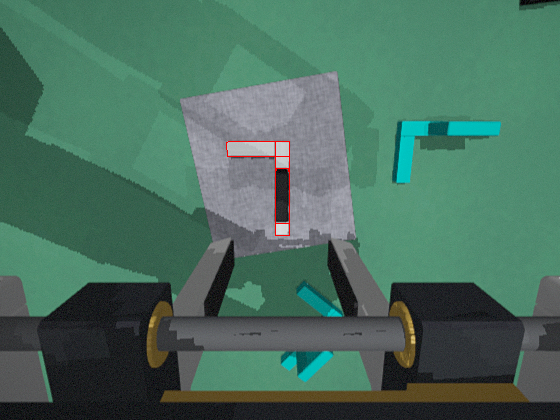

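The overlay matches the steel square (handle at about (195,282)). Descending and gripping.

Emit:
arm_command(
  plan=[
    [[60,0.1,0.15,-4,0,0,0],[60,0.1,0.15,-8,0,0,0],[60,0.1,0.15,-11.5,0,0,0],[60,0.1,0.15,-14.5,0,0,0],[60,0.1,0.15,-16.5,0,0,0],[60,0.1,0.15,-17.6,0,0,0],[60,0.1,0.15,-17.6,0,0,0],[0,0.1,0.15,-17.6,0,0,0],[0,0.1,0.15,-17.6,0,0,0],[0,0.1,0.15,-17.6,0,0,0],[0,0.1,0.15,-17.6,0,0,0],[0,0.1,0.15,-17.6,0,0,0],[0,0.1,0.15,-17.6,0,0,0]],
  ],
  newtons=40,
)

```text
clock: 4.12
position: [0.5383, -0.2853, 0.0305]
eef_rot: [3.141, -0.001, -0.083]
ft_force: [0.2, -0.1, 0.9]
width: 0.0197
```

Emit:
arm_command(
  plan=[
    [[0,0,0,0,0,0,0],[0,0,0,0,0,0,0],[0,0,0,0,0,0,0],[0,0,0,0,0,0,0],[0,0,0,2,0,0,0],[0,0,0,5,0,0,0],[0,0,0,8.5,0,0,0],[0,0,0,12,0,0,0],[0,0,0,15,0,0,0],[0,-1,2,17,0,0,0.05],[0,-2,5,17,0,0,0.1],[0,-3,9,17,0,0,0.158],[0,-3.8,13,17,0,0,0.158],[0,-3.8,17,17,0,0,0.158],[0,-3.8,21,17,0,0,0.158],[0,-3.8,25,17,0,0,0.158],[0,-3.8,29,17,0,0,0.158],[0,-3.8,33,17,0,0,0.158],[0,-3.8,37,17,0,0,0.158],[0,-3.8,40.5,17,0,0,0.158]],
  ],
)

```text
clock: 5.78
position: [0.4993, 0.1222, 0.1999]
eef_rot: [3.141, -0.0, 0.076]
ft_force: [0.3, -0.3, -3.1]
width: 0.0135
```

Emit:
arm_command(
  plan=[
    [[0,0,0,0,0,0,0],[0,0,0,0,0,0,0]],
  ],
)

```text
clock: 5.95
position: [0.4982, 0.124, 0.199]
eef_rot: [3.141, 0.001, 0.08]
ft_force: [0.2, -0.2, -2.2]
width: 0.0141
```

```bash
python3 - <<'E'
from h import *
from rig import env,get_image,nets
s=env.read_state();p=get_image("wrist");d=get_image("side");a=get_image("scene")
T=wristT(s,p);print({k:np.round(v,4).tolist() for k,v in s.items()})
cv2.imwrite('pics/w2.png',p['color']);cv2.imwrite('pics/side2.png',d['color'])
cv2.imwrite('pics/scene2.png',a['color'])
np.savez('w2.npz',K=p['intrinsics'],T=T,sK=a['intrinsics'],sT=a['world_from_camera'],dK=d['intrinsics'],dT=d['world_from_camera'],rot=s['eef_rot'],pos=s['position'])
def mk(im,K,T,q=(.5239,.2645,.075,0)):
    for b in JIG: cv2.polylines(im,[cv2.convexHull((proj(world(b,q),K,T)*16).astype(np.int32))],1,(0,0,255),1,shift=4)
    return im
i1=mk(p['color'].copy(),p['intrinsics'],T)
cv2.imwrite('pics/w2o.png',i1)
c=d['color'][270:420,220:400];cv2.imwrite('pics/side2c.png',cv2.resize(c,None,fx=4,fy=4,interpolation=cv2.INTER_CUBIC))
E
```

```text
{'clock': 5.95, 'joint_positions': [0.0757, 0.0821, 1.6969, -0.0008, 1.364, -0.0042], 'qvel': [-0.0594, -0.0031, 0.0015, -0.0216, 0.0009, -0.0103], 'effort': [1.3175, -32.8398, -29.2585, 0.3527, 0.016, 0.0821], 'position': [0.4982, 0.124, 0.199], 'eef_rot': [3.1409, 0.0014, 0.0801], 'ft_force': [0.1878, -0.2245, -2.2061], 'moment': [-0.0981, -0.0535, -0.0475], 'width': 0.0141}
```

View pics/w2o.png

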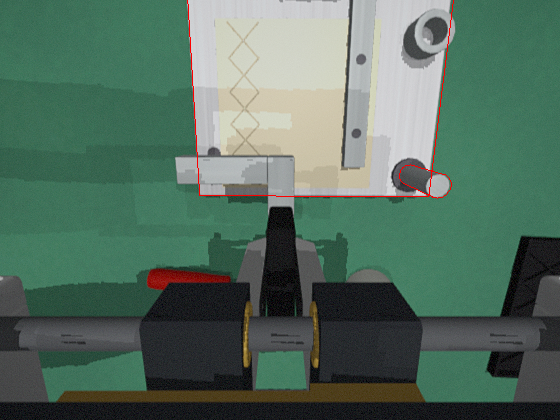

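View pics/side2c.png

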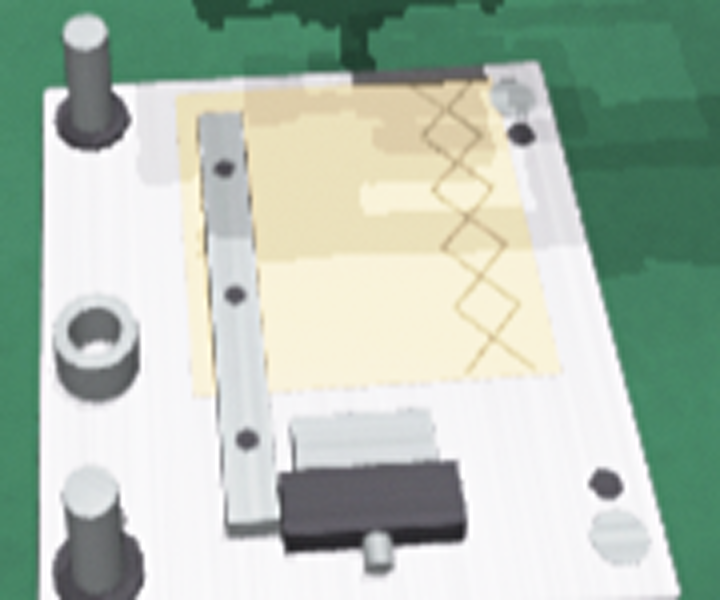

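Side crop: the rail's face top edge runs (245,113)–(277,522), and the pad's front top edge is at about (293,418)–(434,411). The jig outline fits in the wrist view.

```bash
python3 - <<'E'
from h import *
z=np.load('w2.npz');dK,dT,K,T=z['dK'],z['dT'],z['K'],z['T']
J=(.5239,.2645,.075)
def toj(P): return (R.from_euler('z',-J[2]).apply(P-[J[0],J[1],.025])*1e3).round(1)
def s(c,h): return ray((c[0]/4+220-.4,c[1]/4+270-.4),dK,dT,h)
for n,c,h in(('rail top near',(246,113),.041),('rail top far',(277,521),.041),('rail back near',(198,114),.041),('rail back far',(229,530),.041),('pad fl',(291,419),.0407),('pad fr',(433,410),.0407),('pad bl',(296,472),.0407),('blk fl',(281,474),.043),('blk fr',(458,461),.043)):
    P=s(c,h);print(n,P.round(4),'jig mm',toj(P))
for n,c,h in(('w rail bot',(343,166),.025),('w rail back bot near',(360,167),.041),('w rail near left top?',(345,166),.041),('w rail far',(350,2),.041)):
    P=ray(c,K,T,h);print(n,P.round(4),toj(P))
# rendered square as gripped nominally
q=(z['pos'][0],z['pos'][1],z['rot'][2],z['pos'][2]-.023)
for n,pt in(('heel top',(8,55,16)),('toe-out top',(8,-55,16)),('tip outer',(-62,55,16)),('tip inner bottom',(-62,39,0)),('heel bottom',(8,55,0)),('inner top',(-8,39,16))):
    print(n,proj(world(np.array([pt])/1e3,q),K,T).round(1))
im=cv2.imread('pics/w2.png')[0:300,160:420]
im=cv2.resize(im,None,fx=3,fy=2,interpolation=cv2.INTER_CUBIC)
cv2.imwrite('pics/w2c.png',im)
E
```

```text
rail top near [0.5588 0.1618 0.041 ] jig mm [  27.1 -105.    16. ]
rail top far [0.5464 0.3704 0.041 ] jig mm [ 30.4 103.9  16. ]
rail back near [0.5826 0.1627 0.041 ] jig mm [  50.9 -106.    16. ]
rail back far [0.566  0.3743 0.041 ] jig mm [ 50.2 106.4  16. ]
pad fl [0.5398 0.3255 0.0407] jig mm [20.4 59.6 15.7]
pad fr [0.4789 0.3208 0.0407] jig mm [-40.7  59.6  15.7]
pad bl [0.5382 0.3492 0.0407] jig mm [20.6 83.4 15.7]
blk fl [0.5445 0.3514 0.043 ] jig mm [27.1 85.1 18. ]
blk fr [0.4706 0.3451 0.043 ] jig mm [-47.1  84.3  18. ]
w rail bot [0.5632 0.161  0.025 ] [  31.4 -106.1    0. ]
w rail back bot near [0.578  0.1631 0.041 ] [  46.4 -105.2   16. ]
w rail near left top? [0.5621 0.1628 0.041 ] [  30.4 -104.2   16. ]
w rail far [0.5466 0.3152 0.041 ] [26.5 48.9 16. ]
heel top [[295.9 160.2]]
toe-out top [[293.8 325.5]]
tip outer [[175.8 160.2]]
tip inner bottom [[185.9 182.6]]
heel bottom [[294.8 157.6]]
inner top [[268.6 187.3]]
```

View pics/w2c.png

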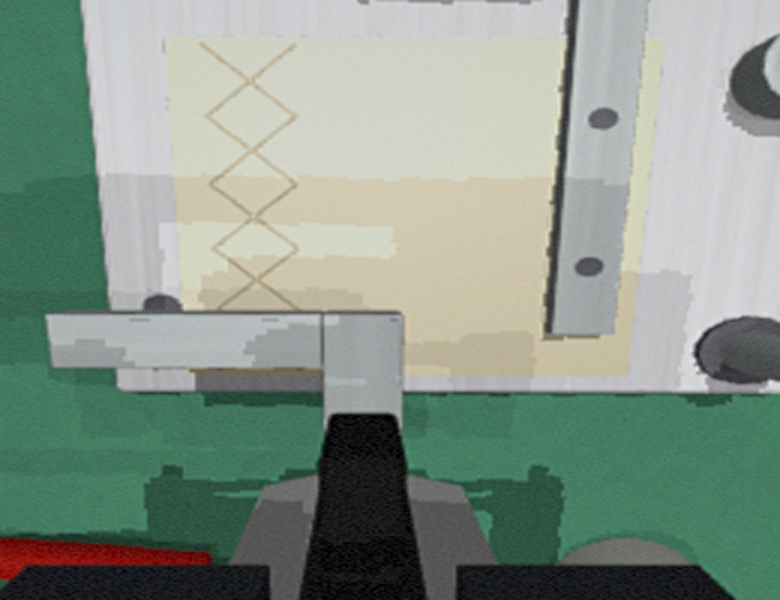

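Emit:
arm_command(
  plan=[
    [[0,0.8,3,0,0,0,-0.005],[0,1.6,6,0,0,0,-0.005],[0,2.4,9,0,0,0,-0.005],[0,3.3,12.1,-1,0,0,-0.005],[0,3.3,12.1,-4,0,0,-0.005],[0,3.3,12.1,-7,0,0,-0.005],[0,3.3,12.1,-10,0,0,-0.005],[0,3.3,12.1,-12,0,0,-0.005],[0,3.3,12.1,-13.2,0,0,-0.005],[0,3.3,12.1,-13.9,0,0,-0.005],[0,3.3,12.1,-13.9,0,0,-0.005],[0,3.3,12.1,-13.9,0,0,-0.005],[0,3.3,12.1,-13.9,0,0,-0.005],[0,3.3,12.1,-13.9,0,0,-0.005]],
  ],
  newtons=60,
)

```text
clock: 7.27
position: [0.5338, 0.2424, 0.0624]
eef_rot: [3.141, -0.003, 0.069]
ft_force: [1.1, -0.4, -2.4]
width: 0.0139
```

```bash
cat > look.py <<'E'
import sys
from h import *
from rig import env,get_image
s=env.read_state();p=get_image("wrist");d=get_image("side")
T=wristT(s,p);print({k:np.round(s[k],4).tolist() for k in('clock','position','eef_rot','ft_force','moment','width')})
n=sys.argv[1];np.savez(n+'.npz',K=p['intrinsics'],T=T,dK=d['intrinsics'],dT=d['world_from_camera'],rot=s['eef_rot'],pos=s['position'],im=p['color'],dim=d['color'])
a=cv2.resize(p['color'][20:250,160:420],(520,460),interpolation=cv2.INTER_CUBIC)
b=cv2.resize(d['color'][300:410,255:325],(280,440),interpolation=cv2.INTER_CUBIC)
o=np.zeros((460,800,3),np.uint8);o[:,:520]=a;o[:440,520:]=b;cv2.imwrite(f'pics/{n}.png',o)
E
python3 look.py w3
```

```text
{'clock': 7.2667, 'position': [0.5338, 0.2424, 0.0624], 'eef_rot': [3.1412, -0.0031, 0.0694], 'ft_force': [1.1234, -0.3897, -2.3672], 'moment': [-0.0479, -0.1334, 0.003], 'width': 0.0139}
```

View pics/w3.png

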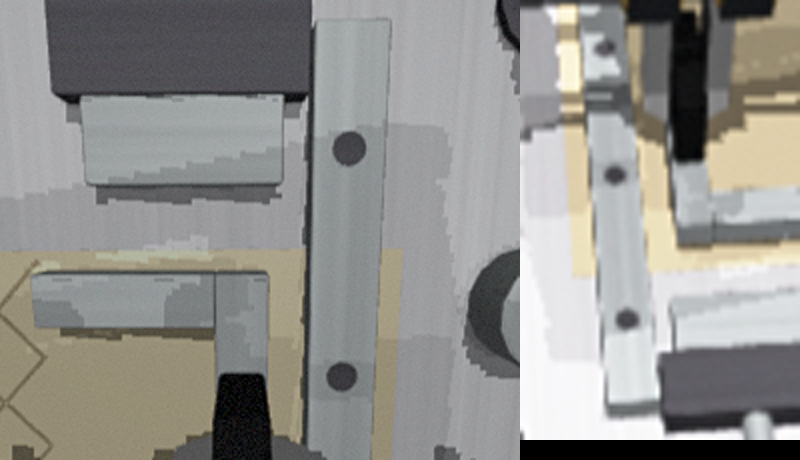

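The wrist crop shows the square's heel at (268,272), the rail face edge (315,22)→(307,300), and the pad front edge (86,184)–(283,185). Both gaps are clear.

```bash
python3 - <<'E'
from h import *
z=np.load('w3.npz');K,T=z['K'],z['T'];pos=z['pos']
J=(.5239,.2645,.075)
def toj(P): return (R.from_euler('z',-J[2]).apply(P-[J[0],J[1],.025])*1e3).round(1)
zt=pos[2]-.0245+.016
for n,c,h in(('heel',(268,271),zt),('tip',(32,272),zt),('inner',(216,330),zt),('railtop far',(314.5,22),.041),('railtop mid',(308.5,300),.041),('railback far',(391,20),.041),('pad r',(283,185),.0407),('pad l',(86,185),.0407)):
    P=ray((c[0]/2+160,c[1]/2+20),K,T,h);print(n,P.round(4),toj(P))
print('TCP',toj(pos))
# refined lines
g=cv2.cvtColor(z['im'],cv2.COLOR_BGR2GRAY)
l=cv2.createLineSegmentDetector().detect(g)[0][:,0]
for s in l:
    L=np.hypot(s[2]-s[0],s[3]-s[1])
    if L>40 and s[1]<220 and 160<s[0]<420:
        h=.041; A,B=[toj(ray(s[i:i+2],K,T,h)) for i in(0,2)]
        C=ray(s[2:],K,T,h)-ray(s[:2],K,T,h); print(s.round(1),A[:2],B[:2],'ang',round(np.arctan2(C[1],C[0]),4))
E
```

```text
heel [0.5368 0.3003 0.0539] [15.5 34.8 28.9]
tip [0.4679 0.2953 0.0539] [-53.6  34.9  28.9]
inner [0.5226 0.2818 0.0539] [ 0.  17.4 28.9]
railtop far [0.545  0.3701 0.041 ] [ 28.9 103.7  16. ]
railtop mid [0.5509 0.2911 0.041 ] [28.9 24.5 16. ]
railback far [0.5666 0.3721 0.041 ] [ 50.7 104.1  16. ]
pad r [0.5399 0.3252 0.0407] [20.5 59.4 15.7]
pad l [0.4804 0.3211 0.0407] [-39.2  59.7  15.7]
TCP [  8.2 -22.8  37.4]
[317.4  30.6 313.4 243.1] [ 29.  103.9] [ 29.4 -24.7] ang -1.4932
[185.   64.5 181.2  14.3] [-47.8  86.5] [-47.8 112.6] ang 1.6466
[311.1 140.7 312.9 100.6] [26.6 42.6] [27.2 66.1] ang 1.6185
[299.4  67.3 201.9  67.9] [18.9 84.7] [-38.1  84.6] ang -3.0655
[183.1  13.  238.1  12.6] [-46.7 113.2] [-15.8 113.3] ang 0.0773
[261.9  12.4 314.4  12. ] [ -2.4 113.3] [ 27.1 113.4] ang 0.0776
[244.4 154.1 293.1 154. ] [-14.9  34.7] [15.5 34.6] ang 0.0707
[264.4 157.2 174.4 157.4] [-2.5 32.7] [-58.8  32.9] ang -3.0693
[203.1 110.9 298.1 110.7] [-39.   60.6] [18.4 60.4] ang 0.0715
[190.6 183.  265.6 183. ] [-49.9  16.7] [-2.  16.3] ang 0.0685
[265.7 189.8 221.8 186.9] [-2. 12.] [-30.1  14. ] ang -3.1375
[254.5 122.  214.3 118.8] [-8.1 54. ] [-32.5  56. ] ang 3.1355
[355.   46.9 353.3  86.9] [50.9 95.4] [51.  73.7] ang -1.4871
[350.9 131.9 349.4 171.9] [50.9 47.8] [51.2 23.2] ang -1.4841
[203.1  64.6 290.6  64.4] [-37.2  86.4] [13.8 86.3] ang 0.0716
[254.4 113.9 210.6 114.7] [-8.1 58.7] [-34.6  58.4] ang -3.0553
```

Emit:
arm_command(
  plan=[
    [[0,0.2,0,-0.3,0,0,0.006],[0,0.4,0,-0.6,0,0,0.006],[0,0.6,0.05,-0.9,0,0,0.006],[0,0.8,0.06,-1.1,0,0,0.006],[0,0.9,0.07,-1.1,0,0,0.006],[0,0.9,0.07,-1.1,0,0,0.006],[0,0.9,0.07,-1.1,0,0,0.006],[0,0.9,0.07,-1.1,0,0,0.006]],
  ],
)

```text
clock: 8.03
position: [0.5422, 0.2431, 0.0509]
eef_rot: [3.141, -0.002, 0.076]
ft_force: [0.7, 0.1, -1.8]
width: 0.0136
```

Emit:
arm_command(
  plan=[
    [[0,0,0,0,0,0,0],[0,0,0,0,0,0,0]],
  ],
)

```text
clock: 8.2
position: [0.5422, 0.2432, 0.051]
eef_rot: [3.141, -0.002, 0.076]
ft_force: [-0.3, -0.4, -2.0]
width: 0.0137
```

Emit:
arm_command(
  plan=[
    [[0,0.1,0.01,0,0,0,0],[0,0.2,0.015,0,0,0,0],[0,0.3,0.02,0,0,0,0],[0,0.35,0.025,0,0,0,0],[0,0.35,0.025,0,0,0,0],[0,0.35,0.025,0,0,0,0]],
  ],
)

```text
clock: 8.7
position: [0.5458, 0.2434, 0.051]
eef_rot: [3.141, -0.002, 0.076]
ft_force: [-1.0, -0.5, -2.2]
width: 0.0141
```

Emit:
arm_command(
  plan=[
    [[0,0.05,0,0,0,0,0],[0,0.05,0,0,0,0,0],[0,0.05,0,0,0,0,0]],
  ],
)

```text
clock: 8.95
position: [0.5462, 0.2434, 0.0509]
eef_rot: [3.141, -0.002, 0.076]
ft_force: [-0.1, -0.4, -1.6]
width: 0.0137
```

Emit:
arm_command(
  plan=[
    [[0,0.05,0,0,0,0,0],[0,0.05,0,0,0,0,0],[0,0.05,0,0,0,0,0]],
  ],
)

```text
clock: 9.2
position: [0.5468, 0.2434, 0.051]
eef_rot: [3.141, -0.002, 0.076]
ft_force: [-0.3, 0.6, -2.3]
width: 0.0139
```

Emit:
arm_command(
  plan=[
    [[0,0.05,0,0,0,0,0],[0,0.05,0,0,0,0,0],[0,0.05,0,0,0,0,0]],
  ],
)

```text
clock: 9.45
position: [0.5473, 0.2434, 0.051]
eef_rot: [3.141, -0.002, 0.076]
ft_force: [-0.6, -0.2, -1.9]
width: 0.0141
```

Emit:
arm_command(
  plan=[
    [[0,0.05,0,0,0,0,0],[0,0.05,0,0,0,0,0],[0,0.05,0,0,0,0,0]],
  ],
)

```text
clock: 9.7
position: [0.5475, 0.2434, 0.0508]
eef_rot: [3.141, -0.001, 0.076]
ft_force: [-1.4, 0.8, -2.1]
width: 0.0138
```

Emit:
arm_command(
  plan=[
    [[0,0.05,0,0,0,0,0],[0,0.05,0,0,0,0,0],[0,0.05,0,0,0,0,0]],
  ],
)

```text
clock: 9.95
position: [0.5475, 0.2433, 0.0506]
eef_rot: [3.141, -0.0, 0.076]
ft_force: [-1.3, 0.6, -2.6]
width: 0.0137
```

Contact is made: the TCP stopped advancing. Each call restarts from the measured pose, so I'll command a deeper offset to build up force.

Emit:
arm_command(
  plan=[
    [[0,0.05,0,0,0,0,0],[0,0.1,0,0,0,0,0],[0,0.15,0,0,0,0,0],[0,0.15,0,0,0,0,0],[0,0.15,0,0,0,0,0]],
  ],
)

```text
clock: 10.37
position: [0.5476, 0.2432, 0.0501]
eef_rot: [3.141, 0.003, 0.076]
ft_force: [-4.7, -0.4, -0.8]
width: 0.0138
```

```bash
python3 look.py w4
```

```text
{'clock': 10.3667, 'position': [0.5476, 0.2432, 0.0501], 'eef_rot': [3.1406, 0.0027, 0.0759], 'ft_force': [-4.7057, -0.3515, -0.8179], 'moment': [-0.03, 0.9018, 0.0466], 'width': 0.0138}
```

View pics/w4.png

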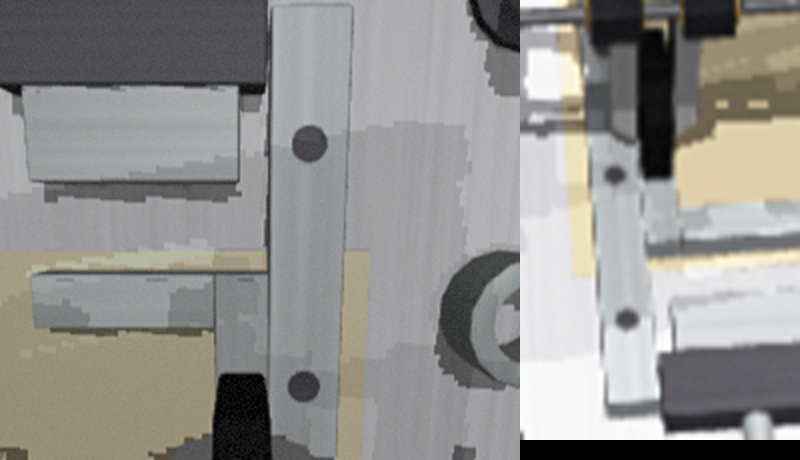

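Flush on the rail (Fx −4.7 N, yaw aligned). Sliding along towards the stop, gap about 25 mm.

Emit:
arm_command(
  plan=[
    [[0,0.15,0,0.03,0,0,0],[0,0.155,0.2,0.03,0,0,0],[0,0.14,0.4,0.03,0,0,0],[0,0.125,0.6,0.03,0,0,0],[0,0.11,0.8,0.03,0,0,0],[0,0.095,1.0,0.03,0,0,0],[0,0.08,1.2,0.03,0,0,0],[0,0.065,1.4,0.03,0,0,0],[0,0.05,1.6,0.03,0,0,0],[0,0.035,1.8,0.03,0,0,0],[0,0.02,2.0,0.03,0,0,0],[0,0.013,2.1,0.03,0,0,0],[0,0.013,2.1,0.03,0,0,0],[0,0.013,2.1,0.03,0,0,0]],
  ],
)

```text
clock: 11.63
position: [0.5461, 0.2634, 0.0498]
eef_rot: [3.139, 0.006, 0.076]
ft_force: [-5.3, -1.2, -0.7]
width: 0.0136
```

Emit:
arm_command(
  plan=[
    [[0,0.15,0.05,0.05,0,-0.004,0],[0,0.145,0.1,0.05,0,-0.004,0],[0,0.14,0.15,0.05,0,-0.004,0],[0,0.135,0.2,0.05,0,-0.004,0],[0,0.13,0.25,0.05,0,-0.004,0],[0,0.125,0.3,0.05,0,-0.004,0],[0,0.125,0.35,0.05,0,-0.004,0],[0,0.125,0.35,0.05,0,-0.004,0]],
  ],
)

```text
clock: 12.3
position: [0.5459, 0.2659, 0.0499]
eef_rot: [3.137, 0.006, 0.076]
ft_force: [-5.7, -3.3, 0.3]
width: 0.0139
```

Emit:
arm_command(
  plan=[
    [[0,0.15,0.05,0.03,0,-0.003,0],[0,0.15,0.1,0.03,0,-0.003,0],[0,0.15,0.1,0.03,0,-0.003,0],[0,0.15,0.1,0.03,0,-0.003,0]],
  ],
)

```text
clock: 12.63
position: [0.5459, 0.266, 0.05]
eef_rot: [3.135, 0.007, 0.076]
ft_force: [-6.8, -2.3, 0.9]
width: 0.0137
```

Emit:
arm_command(
  plan=[
    [[0,0.2,0.05,0.05,0.003,-0.004,0],[0,0.2,0.15,0.05,0.003,-0.004,0],[0,0.2,0.2,0.05,0.003,-0.004,0],[0,0.2,0.25,0.05,0.003,-0.004,0],[0,0.2,0.25,0.05,0.003,-0.004,0]],
  ],
)

```text
clock: 13.05
position: [0.5458, 0.2672, 0.05]
eef_rot: [3.135, 0.007, 0.076]
ft_force: [-7.1, -3.4, 2.2]
width: 0.0136
```

```bash
python3 look.py w5
```

```text
{'clock': 13.05, 'position': [0.5458, 0.2672, 0.05], 'eef_rot': [3.1353, 0.0074, 0.0763], 'ft_force': [-7.1015, -3.4491, 2.1783], 'moment': [-0.5606, 1.3123, -0.0159], 'width': 0.0136}
```

View pics/w5.png

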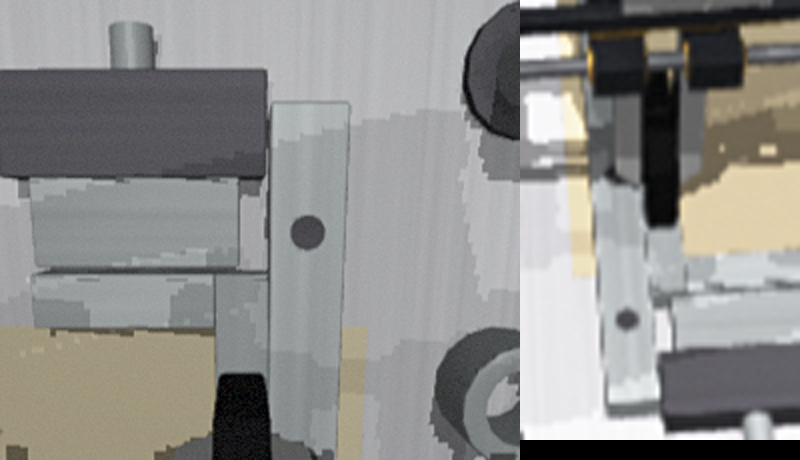

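Still about 1 mm of gap to the pad, so the Fy so far is friction. I'll ease the plate pressure and move on.

Emit:
arm_command(
  plan=[
    [[0,0.18,0.05,0.12,0.004,-0.005,0],[0,0.18,0.1,0.12,0.004,-0.005,0],[0,0.18,0.15,0.12,0.004,-0.005,0],[0,0.18,0.2,0.12,0.004,-0.005,0],[0,0.18,0.2,0.12,0.004,-0.005,0]],
  ],
)

```text
clock: 13.57
position: [0.5457, 0.2683, 0.0501]
eef_rot: [3.137, 0.006, 0.076]
ft_force: [-5.3, -2.0, -1.9]
width: 0.0135
```

Emit:
arm_command(
  plan=[
    [[0,0.18,0.05,0.05,0.002,-0.003,0],[0,0.18,0.15,0.05,0.002,-0.003,0],[0,0.18,0.2,0.05,0.002,-0.003,0],[0,0.18,0.2,0.05,0.002,-0.003,0]],
  ],
)

```text
clock: 13.9
position: [0.5456, 0.2691, 0.0499]
eef_rot: [3.137, 0.008, 0.077]
ft_force: [-6.2, -3.0, 0.1]
width: 0.0141
```

Emit:
arm_command(
  plan=[
    [[0,0.2,0.1,0.08,0.002,-0.004,0],[0,0.2,0.18,0.08,0.002,-0.004,0],[0,0.2,0.24,0.08,0.002,-0.004,0],[0,0.2,0.24,0.08,0.002,-0.004,0],[0,0.2,0.24,0.08,0.002,-0.004,0]],
  ],
)

```text
clock: 14.32
position: [0.5456, 0.2692, 0.05]
eef_rot: [3.134, 0.009, 0.077]
ft_force: [-5.7, -5.8, 1.6]
width: 0.0136
```

Stop contact is confirmed. Building to about 8 N on both and holding.

Emit:
arm_command(
  plan=[
    [[0,0.2,0.15,0.08,0.002,-0.004,0],[0,0.24,0.25,0.08,0.002,-0.004,0],[0,0.27,0.32,0.08,0.002,-0.004,0],[0,0.27,0.34,0.08,0.002,-0.004,0],[0,0.27,0.34,0.08,0.002,-0.004,0],[0,0.27,0.34,0.08,0.002,-0.004,0]],
  ],
)

```text
clock: 14.82
position: [0.5457, 0.2693, 0.0502]
eef_rot: [3.13, 0.012, 0.077]
ft_force: [-7.6, -8.6, 3.5]
width: 0.0135
```

Emit:
arm_command(
  plan=[
    [[0,0.28,0.35,0.08,0.004,-0.005,0],[0,0.28,0.35,0.08,0.004,-0.005,0],[0,0.28,0.35,0.08,0.004,-0.005,0],[0,0.28,0.35,0.08,0.004,-0.005,0],[0,0.28,0.35,0.08,0.004,-0.005,0],[0,0.28,0.35,0.08,0.004,-0.005,0],[0,0.28,0.35,0.08,0.004,-0.005,0],[0,0.28,0.35,0.08,0.004,-0.005,0],[0,0.28,0.35,0.08,0.004,-0.005,0],[0,0.28,0.35,0.08,0.004,-0.005,0],[0,0.28,0.35,0.08,0.004,-0.005,0],[0,0.28,0.35,0.08,0.004,-0.005,0],[0,0.28,0.35,0.08,0.004,-0.005,0],[0,0.28,0.35,0.08,0.004,-0.005,0],[0,0.28,0.35,0.08,0.004,-0.005,0],[0,0.28,0.35,0.08,0.004,-0.005,0],[0,0.28,0.35,0.08,0.004,-0.005,0],[0,0.28,0.35,0.08,0.004,-0.005,0]],
  ],
)

```text
clock: 16.32
position: [0.5457, 0.2693, 0.0503]
eef_rot: [3.128, 0.014, 0.077]
ft_force: [-8.8, -8.3, 3.2]
width: 0.0134
```

```bash
python3 look.py w6
```

```text
{'clock': 16.3167, 'position': [0.5457, 0.2693, 0.0503], 'eef_rot': [3.1277, 0.014, 0.0769], 'ft_force': [-8.7645, -8.2614, 3.1879], 'moment': [-1.3629, 1.6177, -0.0195], 'width': 0.0134}
```

View pics/w6.png

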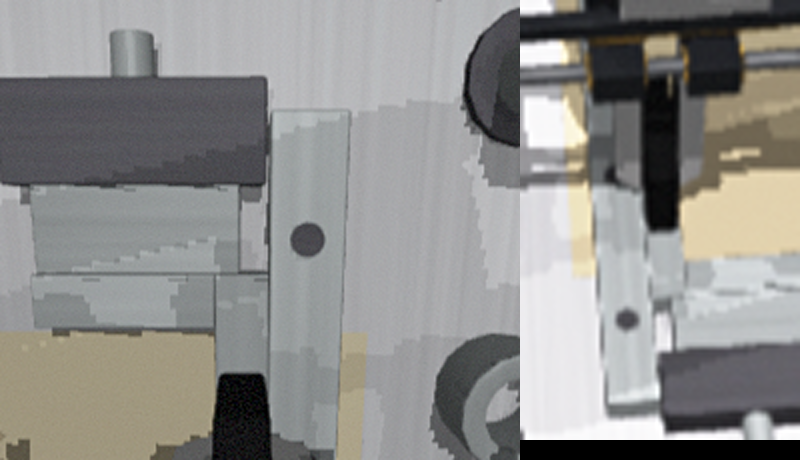

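Both faces are flush: no dark line at the pad (row 272) or the rail (col 269), and about 8.5 N on each was held for more than 1.5 s. Backing off and carrying to the grey pad.

Emit:
arm_command(
  plan=[
    [[0,-0.2,-0.2,0.08,0.013,-0.014,0],[0,-0.5,-0.5,0.1,0.013,-0.014,0],[0,-0.8,-0.8,0.3,0.013,-0.014,0],[0,-0.8,-0.8,1.5,0.013,-0.014,0],[0,-0.8,-0.8,4,0.013,-0.014,0],[0,-0.8,-0.8,7,0.013,-0.014,0],[0,-0.8,-0.8,10,0.013,-0.014,0],[0,-0.8,-1.5,13,0.013,-0.014,0],[0,-0.5,-3.5,15,0.013,-0.014,0],[0,-0.2,-7,15,0.013,-0.014,0],[0,0,-10.5,15,0.013,-0.014,0],[0,0.5,-14,15,0.013,-0.014,0],[0,0.9,-17.5,15,0.013,-0.014,0],[0,0.9,-21,15,0.013,-0.014,0],[0,0.9,-24.5,15,0.013,-0.014,0],[0,0.9,-28,15,0.013,-0.014,0],[0,0.9,-31.5,15,0.013,-0.014,0],[0,0.9,-35,15,0.013,-0.014,0]],
  ],
)

```text
clock: 17.92
position: [0.5557, -0.0826, 0.2022]
eef_rot: [3.138, -0.005, 0.077]
ft_force: [0.2, -0.9, -3.0]
width: 0.0136
```

Emit:
arm_command(
  plan=[
    [[0,0,-3.5,0,0.003,0.004,0],[0,0,-7,0,0.003,0.004,0],[0,0,-10.5,0,0.003,0.004,0],[0,0,-14,0,0.003,0.004,0],[0,0,-17,0,0.003,0.004,0],[0,0,-18.5,-2,0.003,0.004,0],[0,0,-18.5,-5,0.003,0.004,0],[0,0,-18.5,-8,0.003,0.004,0],[0,0,-18.5,-11,0.003,0.004,0],[0,0,-18.5,-13.5,0.003,0.004,0],[0,0,-18.5,-15,0.003,0.004,0],[0,0,-18.5,-15,0.003,0.004,0],[0,0,-18.5,-15,0.003,0.004,0]],
  ],
)

```text
clock: 19.0
position: [0.5561, -0.2676, 0.0524]
eef_rot: [3.141, -0.001, 0.077]
ft_force: [0.4, -0.6, -1.7]
width: 0.0137
```

```bash
python3 - <<'E'
from h import *
from rig import env,get_image
s=env.read_state();d=get_image("side");a=get_image("scene")
print({k:np.round(s[k],4).tolist() for k in('clock','position','eef_rot','ft_force','moment','width')})
ims=[]
for p,c in((d,(130,220,250,340)),(a,(220,340,150,290))):
    im=p['color'].copy();K,T=p['intrinsics'],p['world_from_camera']
    cv2.polylines(im,[(proj(world(np.array([[-90,-100,6],[90,-100,6],[90,100,6],[-90,100,6]])/1e3,(.5287,-.2668,.075,0)),K,T)).astype(np.int32)],1,(0,0,255))
    q=(*s['position'][:2],s['eef_rot'][2],s['position'][2]-.0245)
    for b in SQ[:2]: cv2.polylines(im,[cv2.convexHull(proj(world(b,q),K,T).astype(np.int32))],1,(0,255,0))
    ims.append(cv2.resize(im[c[0]:c[1],c[2]:c[3]],(400,340),interpolation=cv2.INTER_CUBIC))
cv2.imwrite('pics/s7.png',np.hstack(ims))
E
```

```text
{'clock': 19.0, 'position': [0.5561, -0.2676, 0.0524], 'eef_rot': [3.1415, -0.0008, 0.0773], 'ft_force': [0.4388, -0.599, -1.671], 'moment': [-0.0593, -0.0992, 0.013], 'width': 0.0137}
```

View pics/s7.png

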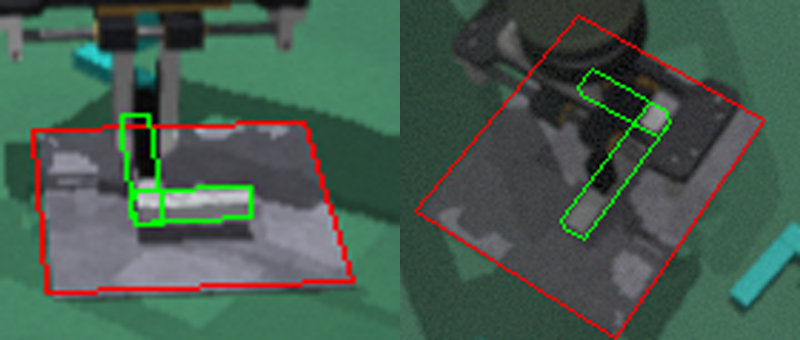

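The square is over the pad's centre, held level. Lowering until the wrist force shows contact.

Emit:
arm_command(
  plan=[
    [[0,0,0,-0.6,0,0,0],[0,0,0,-1.2,0,0,0],[0,0,0,-1.7,0,0,0],[0,0,0,-1.9,0,0,0],[0,0,0,-2.0,0,0,0],[0,0,0,-2.0,0,0,0],[0,0,0,-2.0,0,0,0]],
  ],
)

```text
clock: 19.68
position: [0.5576, -0.2687, 0.0345]
eef_rot: [3.139, -0.004, 0.077]
ft_force: [-0.0, -0.1, -3.1]
width: 0.0138
```

Emit:
arm_command(
  plan=[
    [[0,0,0,-0.1,0,0,0],[0,0,0,-0.15,0,0,0],[0,0,0,-0.15,0,0,0],[0,0,0,-0.15,0,0,0]],
  ],
)

```text
clock: 20.02
position: [0.5576, -0.2687, 0.0331]
eef_rot: [3.139, -0.004, 0.077]
ft_force: [0.3, 0.3, -2.6]
width: 0.0134
```

Emit:
arm_command(
  plan=[
    [[0,0,0,-0.1,0.002,0.004,0],[0,0,0,-0.2,0.002,0.004,0],[0,0,0,-0.2,0.002,0.004,0],[0,0,0,-0.2,0.002,0.004,0]],
  ],
)

```text
clock: 20.35
position: [0.5575, -0.2687, 0.0309]
eef_rot: [3.141, -0.0, 0.077]
ft_force: [-0.0, -0.0, -1.5]
width: 0.0136
```

Emit:
arm_command(
  plan=[
    [[0,0,0,-0.1,0,0,0],[0,0,0,-0.15,0,0,0],[0,0,0,-0.15,0,0,0]],
  ],
)

```text
clock: 20.6
position: [0.5578, -0.2688, 0.0307]
eef_rot: [3.141, -0.001, 0.077]
ft_force: [-1.8, 1.7, 5.4]
width: 0.0136
```

Set down (Fz went from −2.6 to +5.4 N). Opening, then rising.

Emit:
arm_command(
  plan=[
    [[0,0,0,0,0,0,0],[0,0,0,0,0,0,0],[60,0,0,0,0,0,0],[60,0,0,0,0,0,0],[60,0,0,0,0,0,0],[60,0,0,0,0,0,0],[60,0,0,0,0,0,0],[60,0,0,0,0,0,0],[60,0,0,0,0,0,0],[60,0,0,0,0,0,0]],
  ],
)

```text
clock: 21.43
position: [0.5578, -0.2688, 0.0306]
eef_rot: [3.141, -0.0, 0.077]
ft_force: [-0.4, -0.4, 0.3]
width: 0.0564
```

Emit:
arm_command(
  plan=[
    [[60,0,0,1,0,0,0],[60,0,0,3,0,0,0],[60,0,0,6,0,0,0],[60,0,0,9,0,0,0],[60,0,0,12,0,0,0],[60,0,0,15,0,0,0],[60,0,0,17,0,0,0],[60,0,0,17,0,0,0],[60,0,0,17,0,0,0],[60,0,0,17,0,0,0],[60,0,0,17,0,0,0]],
  ],
)

```text
clock: 22.35
position: [0.5565, -0.268, 0.1984]
eef_rot: [-3.14, 0.003, 0.077]
ft_force: [0.4, 0.0, -0.6]
width: 0.0562
```

```bash
python3 - <<'E'
from h import *
from rig import env,get_image,nets
s=env.read_state();p=get_image("wrist");d=get_image("side")
print({k:np.round(s[k],4).tolist() for k in('clock','position','ft_force','width')})
K,T=p['intrinsics'],wristT(s,p)
for r in nets.masks_of(p,'square'):
    hs=np.median(cv2.cvtColor(p['color'],cv2.COLOR_BGR2HSV)[...,1][r['mask']]);
    if hs<120: print('fit',fit(SQ,[(K,T,r['mask'].astype(float))],[.557,-.266,.077],.006))
for n in('bush','driver','jar'):print(n,[(round(r['conf'],2),np.round(r['centre']).tolist()) for r in nets.masks_of(d,n)][:1])
im=p['color'][40:270,130:430];e=d['color'][130:400,220:400]
cv2.imwrite('pics/end.png',np.hstack([cv2.resize(im,(450,345)),cv2.resize(e,(230,345))]))
E
```

```text
{'clock': 22.35, 'position': [0.5565, -0.268, 0.1984], 'ft_force': [0.4499, 0.0325, -0.5744], 'width': 0.0562}
fit (array([ 0.55657131, -0.26613569,  0.08065287]), np.float64(0.03951413903109624))
bush [(0.85, [357.0, 240.0])]
driver [(0.82, [248.0, 349.0])]
jar [(0.56, [242.0, 252.0])]
```

View pics/end.png

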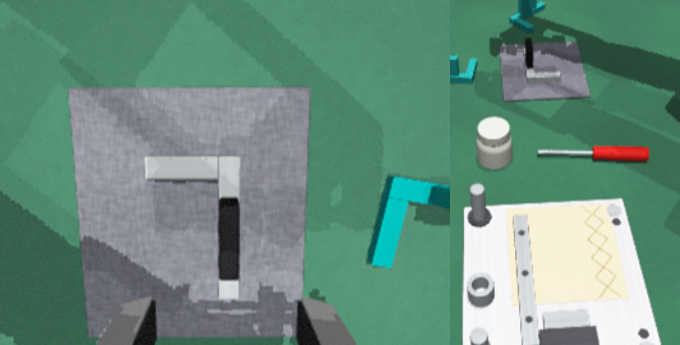

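The square lies flat and free at the pad's centre, and the bystanders are where they were. Handing in.

```bash
python3 -c "
from rig import hand_in
print(hand_in())"
```

```text
the job is handed in; nothing more can be done
None
```

The corner check is done and the job is handed in at about 22 s of the 67 s allowed; it gave no verdict.

- **Rail and stop:** I picked up the steel square and laid its long leg flush on the rail, with about 5 N of pressure. I then slid it about 26 mm to the stop pad. There I held it on both for about 1.7 s, reading 7.6–8.8 N on the rail side and 8.3–8.6 N on the stop side. The highest force I read was about 9 N, and the wrist picture showed no gap at the rail or the pad.
- **Set-down:** I lowered the square onto the grey pad while still gripping it, until the wrist force showed contact (vertical force rose to +5.4 N). Then I opened the gripper and raised the arm.
- **Last checks:** The fit from the last picture puts the middle of the square within about 3 mm of the pad's centre. The square is released and the wrist force is near zero. In the side picture the driver is where it was. The jar and bush came out up to 3 pixels from their first positions, and the bush looked unmoved in the picture.

**What disagreed or is less certain:**
- **Early resistance:** I felt sideways resistance about 3 mm before the stop. It was friction on the plate, and I confirmed that by picture before pressing on.
- **Force readings:** They come from the wrist, so friction and light pressing on the plate (about 5 N) are mixed into them. They were only read at the end of each move.

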